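Lock the card stop behind its spring catch

ROBOT

A 6-joint arm with a two-finger parallel gripper is mounted at the origin on the work surface. World frame = base frame: x ahead of the robot, y to its left, z up, the work surface at z = 0. Lengths are in m, angles in rad, forces in N, time in s.
With the tool pointing down it reaches from about 0.25 to 0.775 m from the base axis. Payload 4 kg.
Tool frame: the origin (TCP) lies midway between the tips of the shut fingers; the grasp point (between the pads) lies 19 mm behind it (grip_depth is the distance from the TCP to the grasp point, in m); z points along the fingers, y is the line along which they close (so a half turn about z gives the same grasp; the last joint's range is limited). The gripper opens to 94 mm and grips with 3 to 60 N. Pads are 16 mm wide; open, the fingers measure 119 mm over their backs; the gripper's body (75 mm by 177 mm) begins 78 mm behind the grasp point.
Start: joints at [1.194, 0.087, 1.371, -0, 1.684, -0.103], TCP at [0.149, 0.53, 0.178] pointing down, gripper open.
Joint ranges: [-3.1, 3.1], [-0.76, 2.03], [0.27, 2.55], [-1.08, 4.22], [0.17, 2.65], [-2.57, 2.57]. Speed limits (rad/s): [2.79, 2.79, 3.14, 3.14, 3.14, 3.14].

INTERFACE

Orientations are given as a 3x3 rotation matrix whose columns are the frame's x, y, z axes.
In Python, from station import * gives the robot as it stands. The module is installed in compiled form; this text tells all that it offers.
- The arm moves only by the tool servo_tool, never from a script. Its argument "series" is a list of rows, each a list of 3 entries, a list of its own where there are three numbers: the closure in counts, from 0 (fully open) to 255 (shut), then the shift along the tool's x, y, z in m, then the turn about the tool's z in rad. In form: [[claw, [dx, dy, dz], twist], ...]. A call has exactly 8 rows; each row shifts and turns the commanded pose from where the row before left it, along the tool's axes as they then stand; what a row does not reach is not made up. A row lasts 1/10 s, in which the tool goes at most 50 mm and 8.59 degrees, less where a joint would pass 70% of its speed; a pose out of reach is approached as far as the arm can. A call is refused whole if a number of a shift passes 0.05 or a number of a turn 0.15, either way. A call with a gripper value outside its range is refused whole. The fingers move at their own pace and stop on an object; "grip_force" is the grip in N (left out, the last holds). Time passes only in rows, so rows that do not move let the fingers close, or fill a call up. It gives the time, the measured TCP pose, the force, the opening and the grip force at its end, in the units of the state.
- sense(): the state, without advancing time (a new reading comes with each control period).
- grab_frame(name): name is "side" or "top" or "wrist"; returns a dict with "image" (400x640x3 uint8, red, green, blue), "depth" (400x640 float32, m along the optical axis (not along the pixel's ray), 0 where there is no reading), "vfov" (degrees; the focal length in pixels is half the picture's height over the tangent of half this angle, whatever the lens; pixels are square), "cx", "cy" (the principal point, pixels), "R" (3x3) and "t" (3): a world point X has camera coordinates R X + t. Camera axes: x right, y down, z forward; pixel columns grow to the right and rows downward; lengths in m; the calibration is good to about 2 mm. The wrist camera is an equidistant fisheye: a pixel r from the principal point sees the ray r / f radians off the axis. A picture is of the moment at which its call begins.
- finish_job(): hands the job in; it is judged then, once.
Trained networks look in the newest picture that a camera, given by its name, has taken for a name from the list of things; names that differ only in an ending like _2 or _b are one class to them, and where a whole thing is asked for, a point or a joint stands for the part that bears it (a point fixed in the world has none). Each returns a list of dicts, best first, with "conf" (0 to 1); they miss things now and then, are a little off and sometimes report something else, mostly with a low value. They report only what shows in the picture. A call takes as long as a camera call. They do not tell look-alikes from the thing itself.
- look_for(camera, label): "rect" ([centre column, centre row, width, height] in pixels, round what is visible of it).
- outline_of(camera, label): "pixels" (400x640 bool, what is visible of it) and "rect" ([centre column, centre row, width, height] in pixels, round what is visible of it).
The state is a dict: "time": time; "joints": joint angles; "dq": joint speeds; "effort": joint torques, N m; "eef_pos": TCP position; "tcp_rot": TCP orientation; "contact_force": force on the tool from outside, world axes, zero at the start; "wrist_torque": the same for the moment, N m; "grip_width": opening from 0.0 (shut) to 1.0 (fully open); "finger_force": force on a finger pad.
Only numpy, scipy, OpenCV 4.12 (cv2) and the standard library are available. Lean on these libraries where they do the work, as an engineer would, in place of code of your own. Each camera call takes 0.05 s, during which the arm holds its last target. There are 200 camera calls.

TASK

In the card-index tray, press the steel spring bar down with the fingertips and, keeping it down, push the card stop along the tray over the catch until the stop is wholly past it; then let the bar spring back up so that the catch's teeth stand behind the stop, and move clear. Only press and push: do not lift or tip the card stop, and leave the other things on the table where they are.

Things in the scene. Friction and masses are not known exactly. Their poses are not given: they have to be found in the camera images.
- tray: Fixed wooden card-index tray, 350 x 150 mm, on the table at any yaw. Origin: table level, on its centre line, directly below the catch's teeth; +x is the way the card stop must slide, towards the packed cards; +z up. Steel runners (top z = 20 mm, y = +-28 to +-54 mm) carry the stop between wooden side walls (top z = 34 mm, inner faces y = +-53.5 mm).
- cards_face (a point): Centre of the -x face of the fixed pack of upright cards that fills the tray's +x end: tray x = 78 mm, z = 48 mm. The pack is 100 mm wide, its top at z = 76 mm, tabs to 82 mm.
- catch (a joint): Spring catch: how far its steel bar is pressed down, 0 (up) to 0.016 m (bottom stop). The spring pushes up with about 4 N at the top and 9 N at the bottom. Two teeth go down with the bar: they are below the runners from 9 mm, and 10 to 16 mm is a safe depth. Let go, the bar springs back up.
- catch_teeth (a point): Midway between the tops of the catch's two square steel teeth, which stand up through the runners at tray y = +-41 mm and block the feet of the stop. Each is 8 mm thick (tray x = -4 to 4 mm), 16 mm wide, and 9 mm above the runners (tray z = 29 mm) when the bar is up.
- bar_top (a point): Middle of the top face of the catch's flat steel bar (moves with it). The bar lies along the tray's centre line, 190 mm long (tray x = -155 to 35 mm), 36 mm wide; its top is 38 mm above the table when up, 22 mm fully down. It may be pressed anywhere along its length, and a fingertip may slide along it while pressing.
- card_stop: Loose aluminium card stop, 56 (x) x 104 (y) x 52 mm high, 0.28 to 0.56 kg, axes parallel to the tray's. Origin: centre of its footprint on the runners. Two feet (x = -28 to 28 mm, y = +-30 to +-52 mm, 14 mm high) slide on the runners. It starts on the -x side of the teeth; it is past them with its origin at tray x = 32 mm or more, and meets the cards at 50 mm.
- plate_back (a point): Centre of the rear (-x) face of the card stop's upright plate, the face to push: 28 mm behind its origin, 37 mm above the runners. The plate, 5 mm thick and 104 mm wide, bridges the bar; over the bar it spans 22 to 52 mm above the runners (4 mm clear of the bar).
- stamp: Loose wooden hand stamp, 34 mm across, 64 mm high, standing beside the tray; origin under its centre. Leave alone.
- tape_roll: Loose cardboard tape core, 68 mm across, 24 mm high, lying flat; origin under its centre. Leave alone.
- paste_jar: Loose jar, 48 mm across, 55 mm high; origin under its centre. Leave alone.
- ink_pad: Loose flat ink-pad tin, 90 x 60 x 20 mm; origin under its centre. Leave alone.
- paperback: Loose paperback, 110 x 170 x 26 mm, lying flat; origin under its centre. Leave alone.
- mug: Loose white mug, 80 mm across, 90 mm high; origin under its centre. Leave alone.
Not all that is in view belongs to the job. What is meant by the card_stop is not blue, and is the larger of those in its own colour.

How it is judged:
By the outcome, as a careful person would: the job done as asked, in the order asked, and still so for the second after the job is handed in, with the robot touching nothing.
It also fails if it takes over 42 s, if anything falls off the work surface, if the arm or the gripper's body presses on something with over 40 N, if the wrist force passes 120 N, or if a joint passes its speed limit or range.

## Working session

There is one attempt and no reset: what is moved stays moved. The work goes in short steps, Python scripts to look and compute and a tool call to move; the robot and the scene stay as the last step left them, time stands still between calls to the robot, and variables do not carry over. Pictures are saved under pics/ and viewed, at most 10 in all, crops included, and the job is handed in when it is done.

Besides the shell and the picture viewer there is one more tool, called after "Emit:" as name([rows], argument=value, ...), one row to a line, values as JSON. servo_tool: Moves the arm, as the interface text tells. Its arguments: {"type":"object","properties":{"series":{"type":"array"},"grip_force":{"type":"number"}},"required":["series"]}

```bash
mkdir -p pics; cat > h.py <<'E'
from station import *
import numpy as np, cv2
def grab(n,fn=None):
    f=grab_frame(n)
    if fn: cv2.imwrite('pics/'+fn,f['image'][:,:,::-1])
    return f
def pts(f,mask=None):
    h,w=f['depth'].shape; fl=h/2/np.tan(np.radians(f['vfov'])/2)
    v,u=np.mgrid[:h,:w]; d=f['depth']; m=d>0
    if mask is not None: m&=mask
    P=np.stack([(u[m]-f['cx'])/fl*d[m],(v[m]-f['cy'])/fl*d[m],d[m]],1)
    return (P-f['t'])@f['R'], np.stack([u[m],v[m]],1)
E
python3 - <<'E'
from h import *
np.set_printoptions(precision=4,suppress=True)
for c in('top','side'):
    f=grab(c,c+'1.png')
    print(c,f['R'],f['t'],f['vfov'])
    for l in('card_stop','tray','catch','stamp','paperback','mug'):
        for r in outline_of(c,l)[:3]:
            P,_=pts(f,r['pixels'])
            print(l,r['conf'],r['rect'],np.median(P,0),P[:,2].max())
s=sense();print(s['time'],s['eef_pos'],s['tcp_rot'],s['contact_force'])
E
```

```text
top [[ 0.0119 -0.9999 -0.0093]
 [-0.9875 -0.0103 -0.1572]
 [ 0.1571  0.0111 -0.9875]] [0.0345 0.5512 1.164 ] 46.28822680027446
card_stop 0.85 [427.8, 289.6, 46.8, 47.9] [ 0.3459 -0.2443  0.0164] 0.058502317629401494
card_stop 0.77 [425.6, 141.4, 28.2, 25.2] [ 0.7282 -0.2547  0.0126] 0.03985317371250073
card_stop 0.73 [374.9, 207.4, 28.4, 44.1] [ 0.5309 -0.1087  0.0363] 0.07718584574551157
tray 0.89 [348.5, 207.6, 141.2, 77.4] [ 0.542  -0.0273  0.0347] 0.08682830254886986
catch 0.7 [376.5, 203.8, 71.6, 36.5] [ 0.5381 -0.0922  0.0389] 0.07718584574551157
catch 0.42 [373.1, 253.3, 20.7, 20.3] [ 0.418  -0.0971  0.0558] 0.06255044138913007
stamp 0.71 [375.4, 157.4, 11.0, 15.9] [ 0.6639 -0.1007  0.025 ] 0.06643443667943771
paperback 0.74 [317.1, 151.8, 25.7, 25.1] [0.6942 0.0413 0.0238] 0.03156198936876635
paperback 0.63 [493.9, 231.0, 78.6, 65.7] [ 0.4826 -0.405   0.0275] 0.035510893893682165
mug 0.34 [374.2, 206.9, 29.1, 44.8] [ 0.5398 -0.1126  0.0364] 0.07711734929319815
side [[ 0.9595 -0.2816  0.0031]
 [-0.1913 -0.6601 -0.7264]
 [ 0.2066  0.6964 -0.6873]] [-0.4884  0.1738  0.8823] 57.5
[... 222 characters left out ...]
27.2, 27.5] [ 0.7285 -0.2481  0.0076] 0.03577585641394509
tray 0.56 [340.0, 236.4, 77.6, 119.1] [ 0.5387 -0.055   0.0313] 0.08269619123043952
catch 0.69 [336.7, 248.9, 41.6, 58.1] [ 0.5357 -0.1318  0.0366] 0.04040962421386585
stamp 0.48 [386.1, 241.0, 13.4, 26.4] [ 0.6644 -0.1107  0.0195] 0.06279538141760907
paperback 0.69 [368.1, 363.3, 107.1, 69.0] [ 0.4807 -0.3991  0.025 ] 0.029224940996166994
paperback 0.2 [334.9, 250.2, 33.9, 60.8] [ 0.5358 -0.0932  0.0365] 0.04040962421386585
mug 0.59 [297.4, 121.8, 24.4, 35.8] [0.567  0.4357 0.0588] 0.09047724362300605
0.7 [0.1487 0.5295 0.1779] [[-0.9628  0.2704  0.0001]
 [ 0.2704  0.9628  0.0001]
 [-0.      0.0001 -1.    ]] [-1.0108 -0.1414  0.8448]
```

```bash
python3 - <<'E'
import cv2
a=cv2.imread('pics/top1.png')[120:300,250:490];cv2.imwrite('pics/top1c.png',cv2.resize(a,None,fx=3.3,fy=3.3))
E
```

```text
(no output)
```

View pics/top1c.png

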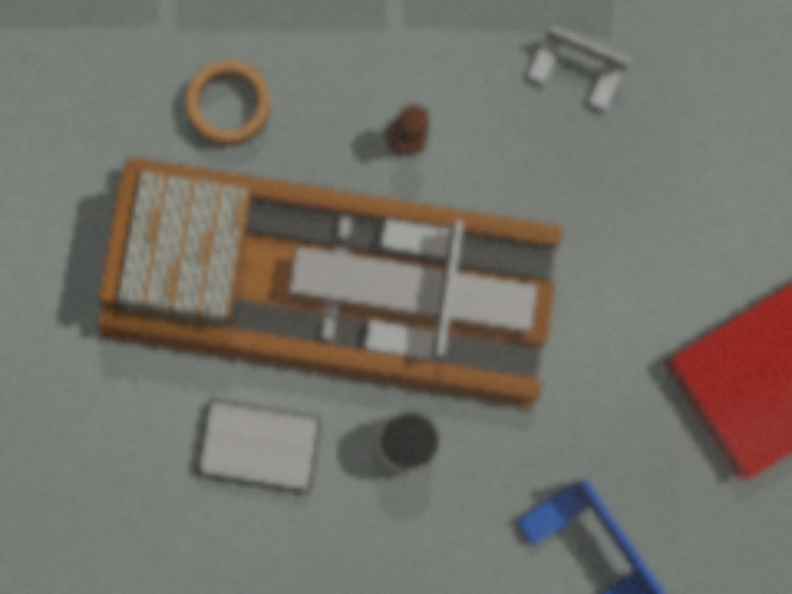

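View pics/side1.png

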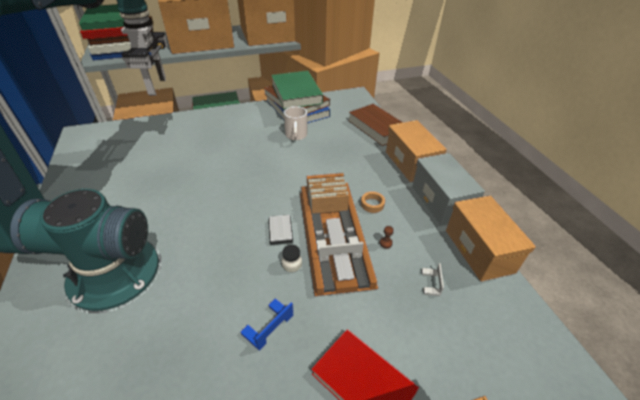

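The stop in the tray (plate at crop column ~450, feet pointing left to the teeth at (345,228)/(329,325)) is the real one. The small grey one and the blue one outside are look-alikes. The cards are at the left, so tray +x ≈ world +y.

```bash
python3 - <<'E'
from h import *
np.set_printoptions(precision=4,suppress=True)
f=grab('top')
fl=200/np.tan(np.radians(f['vfov'])/2)
def ray(c,z):
    u,v=c[0]/3.3+250-.35,c[1]/3.3+120-.35
    d=f['R'].T@np.array([(u-f['cx'])/fl,(v-f['cy'])/fl,1]);o=-f['R'].T@f['t']
    return o+d*(z-o[2])/d[2]
t1,t2=ray((345,224),.029),ray((330,322),.029)
O=(t1+t2)/2;print('teeth',t1,t2,O,np.linalg.norm(t1-t2))
a,b=ray((291,272),.038),ray((537,305),.038);print('bar ends',a,b,np.linalg.norm(a-b))
p,q=ray((458,222),.072),ray((441,354),.072);print('plate top',p,q,(p+q)/2,np.linalg.norm(p-q))
im=cv2.cvtColor(f['image'],cv2.COLOR_RGB2HSV)
P,uv=pts(f); s=im[uv[:,1],uv[:,0],1]; v=im[uv[:,1],uv[:,0],2]
m=(abs(P[:,0]-.53)<.12)&(abs(P[:,1]+.06)<.25)
# tray top walls
w=m&(P[:,2]>.028)&(P[:,2]<.045)&(s>110)
r=cv2.minAreaRect(P[w,:2].astype(np.float32)*1000);print('walls',r)
ux=(a-b)[:2]/np.linalg.norm((a-b)[:2]); uy=np.array([-ux[1],ux[0]])
L=np.stack([(P[:,:2]-O[:2])@ux,(P[:,:2]-O[:2])@uy,P[:,2]],1)
k=(L[:,2]>.055)&(abs(L[:,1])<.055)&(L[:,0]<.03)&(L[:,0]>-.16)
print('yaw',np.arctan2(ux[1],ux[0]),'plate',k.sum(),L[k].min(0),np.median(L[k],0),L[k].max(0))
k=(abs(L[:,2]-.038)<.006)&(abs(L[:,1])<.03)&(abs(L[:,0])<.2)&(s<60)
print('bar',k.sum(),np.percentile(L[k],[2,50,98],0))
E
```

```text
teeth [ 0.5897 -0.0519  0.029 ] [ 0.5112 -0.0401  0.029 ] [ 0.5504 -0.046   0.029 ] 0.07946097357760074
bar ends [ 0.5493 -0.0089  0.038 ] [ 0.5252 -0.2012  0.038 ] 0.1938255616270014
plate top [ 0.584  -0.1356  0.072 ] [ 0.4823 -0.1216  0.072 ] [ 0.5332 -0.1286  0.072 ] 0.10263891228702418
walls ((538.8927001953125, -90.31280517578125), (448.7722473144531, 136.8628387451172), 81.17637634277344)
yaw 1.446166188463247 plate 111 [-0.0871 -0.0468  0.0556] [-0.0826  0.0046  0.0724] [-0.079   0.0537  0.0785]
bar 995 [[-0.1504 -0.0276  0.0342]
 [-0.0555  0.0047  0.0393]
 [ 0.0326  0.0231  0.0434]]
```

Emit:
servo_tool([
  [255,[-0.0345,-0.0347,0],0],
  [255,[-0.0345,-0.0347,0],0],
  [255,[-0.0345,-0.0347,0],0],
  [255,[-0.0345,-0.0347,0],0],
  [255,[-0.0345,-0.0347,0],0],
  [255,[-0.0345,-0.0347,0],0],
  [255,[-0.0345,-0.0347,0],0],
  [255,[-0.0345,-0.0347,0],0],
])

```text
time: 1.55
eef_pos: [0.34, 0.1859, 0.1783]
tcp_rot: [[-0.963, 0.27, 0.002], [0.27, 0.963, 0.001], [-0.001, 0.001, -1.0]]
contact_force: [0.7, 0.7, -0.4]
grip_width: 0.351
finger_force: 0.0
```

Emit:
servo_tool([
  [255,[-0.0345,-0.0347,0],0],
  [255,[-0.0345,-0.0347,0],0],
  [255,[-0.0345,-0.0347,0],0],
  [255,[-0.0345,-0.0347,0],0],
  [255,[-0.0345,-0.0347,0],0],
  [255,[-0.0345,-0.0347,0],0],
  [255,[-0.0345,-0.0347,0],0],
  [255,[-0.0345,-0.0347,0],0],
])

```text
time: 2.35
eef_pos: [0.5308, -0.1563, 0.178]
tcp_rot: [[-0.963, 0.271, 0.001], [0.271, 0.963, 0.0], [-0.001, 0.0, -1.0]]
contact_force: [0.9, 0.7, 0.7]
grip_width: 0.005
finger_force: 0.0
```

Emit:
servo_tool([
  [255,[0,0,0],0.145],
  [255,[0,0,0],0.145],
  [255,[0,0,0],0.145],
  [255,[0,0,0],0.145],
  [255,[0,0,0],0.145],
  [255,[0,0,0],0.145],
  [255,[0,0,0],0.145],
  [255,[0,0,0],0.145],
])

```text
time: 3.15
eef_pos: [0.5301, -0.1542, 0.1779]
tcp_rot: [[-0.131, 0.991, 0.0], [0.991, 0.131, 0.0], [0.0, 0.0, -1.0]]
contact_force: [-0.1, 0.0, -0.4]
grip_width: 0.007
finger_force: 0.0
```

Emit:
servo_tool([
  [255,[0,0,0],0.135],
  [255,[0,0,0],0.135],
  [255,[0,0,0],0],
  [255,[0,0,0],0],
  [255,[0,0,0],0],
  [255,[0,0,0],0],
  [255,[0,0,0],0],
  [255,[0,0,0],0],
])

```text
time: 3.95
eef_pos: [0.53, -0.1543, 0.1779]
tcp_rot: [[0.132, 0.991, 0.0], [0.991, -0.132, 0.0], [0.0, 0.0, -1.0]]
contact_force: [0.8, -0.6, -0.3]
grip_width: 0.007
finger_force: 0.0
```

```bash
python3 - <<'E'
from h import *
np.set_printoptions(precision=4,suppress=True)
s=sense();print(s['time'],s['eef_pos'],s['tcp_rot'],s['joints'],s['contact_force'],s['grip_width'])
f=grab('wrist','w1.png');print(f['R'],f['t'],f['vfov'],f['cx'],f['cy'])
E
```

```text
3.95 [ 0.53   -0.1543  0.1779] [[ 0.1323  0.9912  0.0001]
 [ 0.9912 -0.1323  0.0001]
 [ 0.0001  0.     -1.    ]] [-0.386   0.0918  1.3659  0.0001  1.6839 -0.2533] [ 0.7953 -0.5921 -0.321 ] 0.006590331094862926
[[ 0.9912 -0.1323 -0.0003]
 [-0.1277 -0.957   0.2606]
 [-0.0348 -0.2583 -0.9654]] [-0.5455 -0.1079  0.3693] 65.70646984690485 322.95701132400325 199.81727338864388
```

View pics/w1.png

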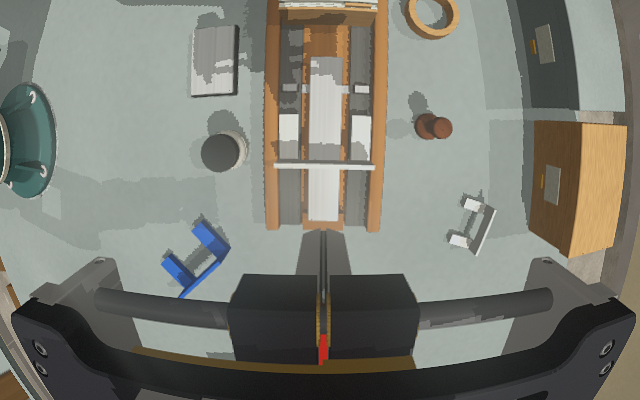

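The wrist view shows the bar from (308,221)–(338,221) to about (310,57)–(342,57), the plate as a strip from (273,163) to (375,168), and the teeth at (290,87) and (361,89). I'll turn these into positions.

```bash
cat >> h.py <<'E'
def fray(f,u,v,z):
    fl=200/np.tan(np.radians(f['vfov'])/2)
    x,y=u-f['cx'],v-f['cy'];r=np.hypot(x,y);th=r/fl
    d=f['R'].T@np.array([x/r*np.sin(th),y/r*np.sin(th),np.cos(th)]);o=-f['R'].T@f['t']
    return o+d*(z-o[2])/d[2]
E
python3 - <<'E'
from h import *
np.set_printoptions(precision=4,suppress=True)
f=grab('wrist');g=cv2.cvtColor(f['image'],cv2.COLOR_RGB2GRAY)
s=sense();p=s['eef_pos'];T=s['tcp_rot']
def loc(u,v,z): return T.T@(fray(f,u,v,z)-p)
for n,u,v,z in[('barRL',308,221,.038),('barRR',338,221,.038),('barFL',310,57,.038),('barFR',342,57,.038),('plL',273.5,164,.072),('plR',375,168.5,.072),('toothL',290,87,.029),('toothR',361.5,89,.029)]:
    print(n,loc(u,v,z))
a=cv2.resize(f['image'][40:240,255:395,::-1],None,fx=3,fy=3,interpolation=cv2.INTER_CUBIC);cv2.imwrite('pics/w1c.png',a)
E
```

```text
barRL [-0.0447 -0.0181  0.1399]
barRR [-0.0447  0.0175  0.1399]
barFL [ 0.1442 -0.0146  0.1399]
barFR [0.1443 0.0207 0.1399]
plL [ 0.0285 -0.0511  0.1059]
plR [0.0239 0.0533 0.1059]
toothL [ 0.1112 -0.0377  0.1489]
toothR [0.109  0.0434 0.1489]
```

View pics/w1c.png

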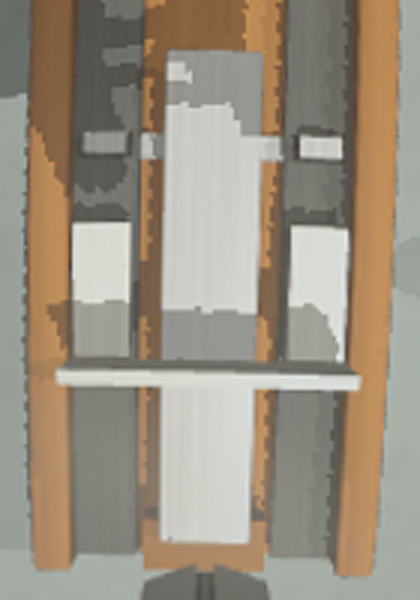

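Emit:
servo_tool([
  [255,[0,0,0.02],0.022],
  [255,[0,0,0.03],0],
  [255,[0,0,0.03],0],
  [255,[0,0,0.03],0],
  [255,[0,0,0.02],0],
  [255,[0,0,0],0],
  [255,[0,0,0],0],
  [255,[0,0,0],0],
])

```text
time: 4.85
eef_pos: [0.5313, -0.1548, 0.0498]
tcp_rot: [[0.154, 0.988, 0.003], [0.988, -0.154, -0.001], [-0.001, 0.003, -1.0]]
contact_force: [0.5, -0.4, 0.4]
grip_width: 0.004
finger_force: 0.0
```

Emit:
servo_tool([
  [255,[0,0,0.004],0],
  [255,[0,0,0.004],0],
  [255,[0,0,0.004],0],
  [255,[0,0,0.004],0],
  [255,[0,0,0.004],0],
  [255,[0,0,0.003],0],
  [255,[0,0,0],0],
  [255,[0,0,0],0],
])

```text
time: 5.65
eef_pos: [0.53, -0.1542, 0.0248]
tcp_rot: [[0.154, 0.988, -0.0], [0.988, -0.154, 0.0], [0.0, -0.0, -1.0]]
contact_force: [-0.4, 0.8, -0.5]
grip_width: 0.009
finger_force: 0.0
```

```bash
python3 - <<'E'
from h import *
s=sense();print(s['time'],s['eef_pos'],s['contact_force'])
f=grab('wrist','w2.png')
E
```

```text
5.65 [ 0.53002351 -0.15420083  0.02476715] [-0.43585481  0.8310171  -0.52364464]
```

View pics/w2.png

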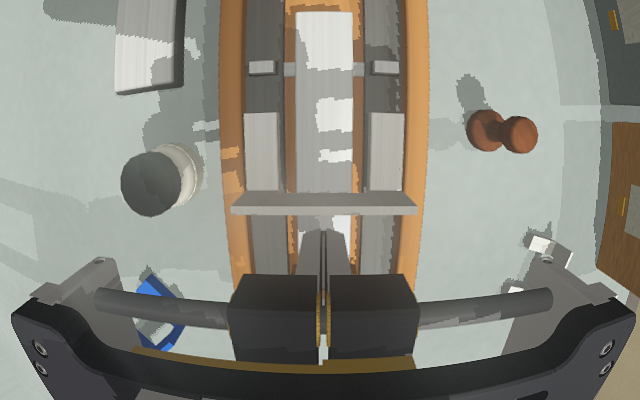

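Here the fingertips sit on the bar at (325,232), behind the plate (bottom edge at row 213), but no press force shows. I'll check the heights of the bar and teeth with depth.

```bash
python3 - <<'E'
from h import *
np.set_printoptions(precision=4,suppress=True)
f=grab('wrist');fl=200/np.tan(np.radians(f['vfov'])/2);D=f['depth']
def P(u,v):
    d=np.median(D[v-1:v+2,u-1:u+2]);x,y=u-f['cx'],v-f['cy'];r=np.hypot(x,y);th=r/fl
    c=np.array([x/r*np.tan(th)*d,y/r*np.tan(th)*d,d]);return f['R'].T@(c-f['t'])
for n,u,v in[('barF',320,40),('barM',320,110),('barnear',320,180),('bar by finger',343,222),('toothL',261,65),('toothR',384,65),('runnerL',265,95),('runner',262,235),('wall',232,100),('footL',262,150),('plate',280,198)]:
    print(n,P(u,v))
s=sense();print(s['effort'],s['wrist_torque'],s['contact_force'])
E
```

```text
barF [ 0.5474 -0.0307  0.038 ]
barM [ 0.5405 -0.075   0.0382]
barnear [ 0.5336 -0.1189  0.0375]
bar by finger [ 0.5442 -0.1491  0.0381]
toothL [ 0.5071 -0.0382  0.0286]
toothR [ 0.5863 -0.0507  0.0293]
runnerL [ 0.5051 -0.0577  0.0197]
runner [ 0.4836 -0.1566  0.0198]
wall [ 0.4854 -0.0579  0.0336]
footL [ 0.4994 -0.094   0.0338]
plate [ 0.5092 -0.1222  0.0557]
[ -0.0001 -35.3466 -28.0252   0.0677   0.0357  -0.0001] [-0.0527  0.0776 -0.0123] [ 0.4541  0.399  -0.0484]
```

```bash
python3 - <<'E'
from h import *
np.set_printoptions(precision=4,suppress=True)
f=grab('side');a=f['image'][190:310,270:420,::-1];cv2.imwrite('pics/s2c.png',cv2.resize(a,None,fx=5,fy=5,interpolation=cv2.INTER_CUBIC))
s=sense();fl=200/np.tan(np.radians(f['vfov'])/2)
c=f['R']@s['eef_pos']+f['t'];print('tcp px',c[:2]/c[2]*fl+[f['cx'],f['cy']],c[2], s['eef_pos'])
E
```

```text
tcp px [342.1282 265.4551] 0.8671377720533028 [ 0.5303 -0.1543  0.0251]
```

View pics/s2c.png

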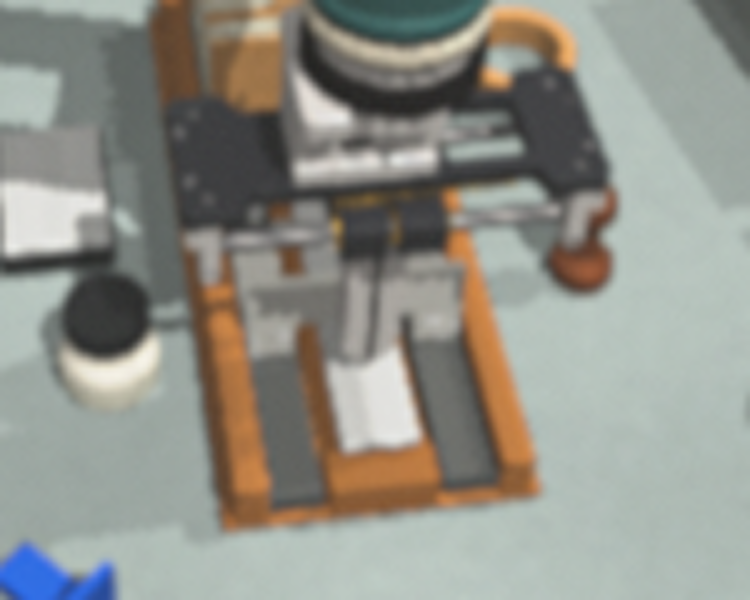

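The side view puts the real tips at crop (365,362), about 3 px above where the reported TCP should be. They are just above or at the bar without pressing it, so I'll go down in small steps and watch the force.

Emit:
servo_tool([
  [255,[0,0,0.002],0],
  [255,[0,0,0.002],0],
  [255,[0,0,0.001],0],
  [255,[0,0,0],0],
  [255,[0,0,0],0],
  [255,[0,0,0],0],
  [255,[0,0,0],0],
  [255,[0,0,0],0],
])

```text
time: 6.6
eef_pos: [0.5301, -0.1542, 0.0199]
tcp_rot: [[0.154, 0.988, 0.0], [0.988, -0.154, 0.0], [0.0, 0.0, -1.0]]
contact_force: [-0.1, 0.2, -0.2]
grip_width: 0.004
finger_force: 0.0
```

```bash
cat >> h.py <<'E'
def wp(f,u,v):
    fl=200/np.tan(np.radians(f['vfov'])/2)
    d=np.median(f['depth'][v-1:v+2,u-1:u+2]);x,y=u-f['cx'],v-f['cy'];r=np.hypot(x,y);th=r/fl
    c=np.array([x/r*np.tan(th)*d,y/r*np.tan(th)*d,d]);return f['R'].T@(c-f['t'])
E
python3 - <<'E'
from h import *
np.set_printoptions(precision=4,suppress=True)
f=grab('wrist')
for u,v in[(320,40),(320,110),(320,180),(261,65),(384,65)]+[(x,y) for y in(232,236,242) for x in (312,334)]: print(u,v,wp(f,u,v))
s=sense();print(s['eef_pos'],s['contact_force'])
E
```

```text
320 40 [ 0.5472 -0.0319  0.0377]
320 110 [ 0.5404 -0.0751  0.0377]
320 180 [ 0.5337 -0.1178  0.0378]
261 65 [ 0.508  -0.0392  0.0287]
384 65 [ 0.5853 -0.0513  0.0285]
312 232 [ 0.5248 -0.1448  0.0545]
334 232 [ 0.5377 -0.1468  0.0546]
312 236 [ 0.5249 -0.1449  0.0606]
334 236 [ 0.5375 -0.1469  0.0607]
312 242 [ 0.5252 -0.1449  0.0696]
334 242 [ 0.5372 -0.1469  0.0694]
[ 0.5301 -0.1542  0.0199] [-0.0723 -0.9643  0.0051]
```

```bash
python3 - <<'E'
from h import *
np.set_printoptions(precision=4,suppress=True)
f=grab('wrist')
for v in range(214,233,2): print(v,wp(f,314,v),wp(f,334,v))
E
```

```text
214 [ 0.5291 -0.1286  0.0715] [ 0.5395 -0.1301  0.0717]
216 [ 0.5289 -0.1296  0.0717] [ 0.5393 -0.1314  0.0711]
218 [ 0.526  -0.1417  0.0379] [ 0.5387 -0.1437  0.038 ]
220 [ 0.5258 -0.143   0.0379] [ 0.5385 -0.1451  0.0378]
222 [ 0.5256 -0.1443  0.038 ] [ 0.5383 -0.1463  0.0381]
224 [ 0.5253 -0.1457  0.038 ] [ 0.5381 -0.148   0.0373]
226 [ 0.5251 -0.1471  0.0378] [ 0.5379 -0.1492  0.0376]
228 [ 0.5249 -0.1486  0.0376] [ 0.5377 -0.1505  0.0377]
230 [ 0.5258 -0.1452  0.0504] [ 0.5375 -0.1516  0.0386]
232 [ 0.5259 -0.145   0.0545] [ 0.5377 -0.1466  0.055 ]
```

Emit:
servo_tool([
  [255,[0,0,0.002],0],
  [255,[0,0,0.002],0],
  [255,[0,0,0.002],0],
  [255,[0,0,0],0],
  [255,[0,0,0],0],
  [255,[0,0,0],0],
  [255,[0,0,0],0],
  [255,[0,0,0],0],
])

```text
time: 7.5
eef_pos: [0.5301, -0.1543, 0.014]
tcp_rot: [[0.154, 0.988, 0.0], [0.988, -0.154, 0.0], [0.0, 0.0, -1.0]]
contact_force: [0.7, -0.0, -0.7]
grip_width: 0.005
finger_force: 0.0
```

```bash
cat > q.py <<'E'
from h import *
np.set_printoptions(precision=4,suppress=True)
f=grab('wrist')
for v in (60,110,170): print(v,wp(f,320,v))
for v in range(216,236,2): print(v,wp(f,314,v),wp(f,334,v))
s=sense();print(s['time'],s['eef_pos'],s['contact_force'])
E
python3 q.py
```

```text
60 [ 0.5451 -0.0457  0.0377]
110 [ 0.5405 -0.0753  0.0381]
170 [ 0.5349 -0.1106  0.0379]
216 [ 0.5295 -0.1277  0.0719] [ 0.5394 -0.1294  0.0712]
218 [ 0.5293 -0.1287  0.072 ] [ 0.5393 -0.1304  0.0716]
220 [ 0.5291 -0.1299  0.0715] [ 0.5391 -0.1314  0.0718]
222 [ 0.5261 -0.1423  0.0381] [ 0.5384 -0.1443  0.0378]
224 [ 0.5259 -0.1436  0.0382] [ 0.5382 -0.1456  0.0379]
226 [ 0.5256 -0.1451  0.0377] [ 0.538  -0.1469  0.0379]
228 [ 0.5254 -0.1464  0.0378] [ 0.5378 -0.1484  0.0375]
230 [ 0.5258 -0.145   0.045 ] [ 0.5377 -0.1493  0.0388]
232 [ 0.5259 -0.1451  0.0483] [ 0.5377 -0.1465  0.0492]
234 [ 0.526  -0.1453  0.0509] [ 0.5376 -0.1471  0.0511]
7.55 [ 0.5301 -0.1543  0.014 ] [-0.2602  0.5081  0.4227]
```

Emit:
servo_tool([
  [255,[0,0,0.002],0],
  [255,[0,0,0.002],0],
  [255,[0,0,0.002],0],
  [255,[0,0,0.002],0],
  [255,[0,0,0],0],
  [255,[0,0,0],0],
  [255,[0,0,0],0],
  [255,[0,0,0],0],
])

```text
time: 8.35
eef_pos: [0.5302, -0.1543, 0.0064]
tcp_rot: [[0.154, 0.988, 0.0], [0.988, -0.154, -0.0], [-0.0, 0.001, -1.0]]
contact_force: [-1.7, 0.4, 4.5]
grip_width: 0.009
finger_force: 2.6
```

```bash
cat >> q.py <<'E'
for u,v in ((265,276),(265,285),(265,300),(380,276),(380,285),(380,300),(265,340)): print('block',u,v,wp(f,u,v))
E
python3 q.py
```

```text
60 [ 0.5451 -0.0464  0.0336]
110 [ 0.5406 -0.0755  0.0338]
170 [ 0.5352 -0.11    0.0343]
216 [ 0.5301 -0.1256  0.071 ] [ 0.5396 -0.1271  0.0709]
218 [ 0.53   -0.1263  0.0719] [ 0.5395 -0.1277  0.0721]
220 [ 0.5298 -0.1274  0.0716] [ 0.5394 -0.1288  0.0717]
222 [ 0.5296 -0.1284  0.0715] [ 0.5392 -0.1299  0.0717]
224 [ 0.5295 -0.1294  0.0716] [ 0.5391 -0.1308  0.0719]
226 [ 0.5293 -0.1306  0.0711] [ 0.5389 -0.132   0.0715]
228 [ 0.5258 -0.1452  0.0336] [ 0.538  -0.1471  0.0335]
230 [ 0.5259 -0.1451  0.0374] [ 0.5378 -0.1481  0.0344]
232 [ 0.5261 -0.1446  0.0421] [ 0.5378 -0.147   0.0407]
234 [ 0.5261 -0.1454  0.0434] [ 0.5377 -0.147   0.0439]
8.4 [ 0.5302 -0.1543  0.0064] [-1.1469  0.4192  4.9059]
block 265 276 [ 0.5189 -0.12    0.1373]
block 265 285 [ 0.5197 -0.1202  0.1421]
block 265 300 [ 0.521  -0.1201  0.1498]
block 380 276 [ 0.5508 -0.1249  0.1373]
block 380 285 [ 0.5499 -0.1248  0.1423]
block 380 300 [ 0.5487 -0.1241  0.1502]
block 265 340 [ 0.5197 -0.1285  0.1552]
```

Contact: the bar moves and the force is 4.9 N, so the tips sit 27 mm above the reported TCP. I need 9 mm more.

Emit:
servo_tool([
  [255,[0,0,0.003],0],
  [255,[0,0,0.003],0],
  [255,[0,0,0.003],0],
  [255,[0,0,0],0],
  [255,[0,0,0],0],
  [255,[0,0,0],0],
  [255,[0,0,0],0],
  [255,[0,0,0],0],
])

```text
time: 9.2
eef_pos: [0.5303, -0.1544, -0.002]
tcp_rot: [[0.154, 0.988, 0.001], [0.988, -0.154, -0.0], [-0.0, 0.001, -1.0]]
contact_force: [-2.3, 1.4, 7.7]
grip_width: 0.003
finger_force: 3.9
```

```bash
python3 q.py | grep -v block
```

```text
60 [ 0.5452 -0.0464  0.0251]
110 [ 0.5406 -0.0755  0.0247]
170 [ 0.5352 -0.1102  0.0247]
216 [ 0.5301 -0.1256  0.0625] [ 0.5397 -0.127   0.063 ]
218 [ 0.5301 -0.1258  0.065 ] [ 0.5396 -0.1271  0.0656]
220 [ 0.5303 -0.1256  0.0686] [ 0.5395 -0.1269  0.0691]
222 [ 0.5303 -0.1257  0.0713] [ 0.5394 -0.127   0.0716]
224 [ 0.5303 -0.1263  0.0722] [ 0.5392 -0.1279  0.0718]
226 [ 0.5301 -0.1272  0.0724] [ 0.5391 -0.1289  0.0715]
228 [ 0.5299 -0.1284  0.0718] [ 0.5389 -0.1298  0.0718]
230 [ 0.5298 -0.1293  0.072 ] [ 0.5388 -0.1307  0.0718]
232 [ 0.5296 -0.1305  0.0714] [ 0.5387 -0.1318  0.0715]
234 [ 0.5262 -0.1451  0.0358] [ 0.5377 -0.1472  0.0351]
9.25 [ 0.5302 -0.1543 -0.002 ] [-1.9163  0.4981  8.4256]
```

Emit:
servo_tool([
  [255,[0.005,0,0],0],
  [255,[0.005,0,0],0],
  [255,[0.003,0,0],0],
  [255,[0.003,0,0],0],
  [255,[0.004,0,0],0],
  [255,[0.005,0,0],0],
  [255,[0.005,0,0],0],
  [255,[0.005,0,0],0],
])

```text
time: 10.05
eef_pos: [0.5374, -0.1243, -0.0008]
tcp_rot: [[0.155, 0.988, 0.005], [0.988, -0.155, -0.009], [-0.008, 0.006, -1.0]]
contact_force: [-1.2, -8.9, 7.3]
grip_width: 0.008
finger_force: 5.1
```

Emit:
servo_tool([
  [255,[0.005,0,0],0],
  [255,[0.005,0,0],0],
  [255,[0.005,0,0],0],
  [255,[0.005,0,0],0],
  [255,[0.004,0,0],0],
  [255,[0.001,0,0],0],
  [255,[0,0,0],0],
  [255,[0,0,0],0],
])

```text
time: 10.85
eef_pos: [0.5413, -0.0993, -0.0008]
tcp_rot: [[0.155, 0.988, 0.005], [0.988, -0.155, -0.008], [-0.007, 0.006, -1.0]]
contact_force: [-0.9, -7.7, 7.5]
grip_width: 0.002
finger_force: 5.1
```

```bash
python3 - <<'E'
from h import *
np.set_printoptions(precision=4,suppress=True)
f=grab('wrist','w3.png')
s=sense();print(s['time'],s['eef_pos'],s['contact_force'],s['wrist_torque'])
for u,v in((320,60),(320,110),(320,170),(250,215),(400,215)): print(u,v,wp(f,u,v))
E
```

```text
10.9 [ 0.5413 -0.0993 -0.0008] [-1.2207 -8.1417  8.0877] [-1.4462  0.2125 -0.0122]
320 60 [0.5566 0.012  0.0078]
320 110 [ 0.5516 -0.0202  0.0265]
320 170 [ 0.5461 -0.0548  0.026 ]
250 215 [ 0.5011 -0.0734  0.0337]
400 215 [ 0.5892 -0.0874  0.0338]
```

View pics/w3.png

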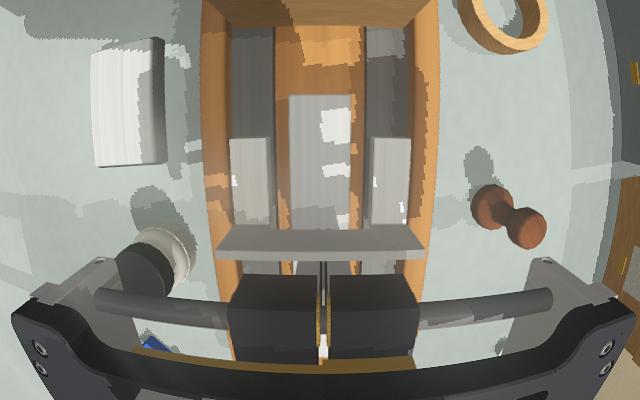

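The bar is still down (z 0.026), the feet at (250,180) and (390,180) are riding over the sunken teeth, and the plate is level. I'll push on another 60 mm.

Emit:
servo_tool([
  [255,[0.003,0,0.001],0],
  [255,[0.005,0,0],0],
  [255,[0.005,0,0],0],
  [255,[0.005,0,0],0],
  [255,[0.005,0,0],0],
  [255,[0.005,0,0],0],
  [255,[0.005,0,0],0],
  [255,[0.005,0,0],0],
])

```text
time: 11.7
eef_pos: [0.5478, -0.0626, -0.0011]
tcp_rot: [[0.155, 0.988, 0.006], [0.988, -0.155, -0.01], [-0.009, 0.007, -1.0]]
contact_force: [-1.9, -9.5, 10.1]
grip_width: 0.004
finger_force: 5.9
```

Emit:
servo_tool([
  [255,[0.005,0,0],0],
  [255,[0.005,0,0],0],
  [255,[0.005,0,0],0],
  [255,[0.004,0,0],0],
  [255,[0.002,0,0],0],
  [255,[0.001,0,0],0],
  [255,[0,0,0],0],
  [255,[0,0,0],0],
])

```text
time: 12.5
eef_pos: [0.5512, -0.0406, -0.0011]
tcp_rot: [[0.155, 0.988, 0.006], [0.988, -0.155, -0.009], [-0.008, 0.007, -1.0]]
contact_force: [-0.3, -9.2, 9.9]
grip_width: 0.004
finger_force: 5.3
```

```bash
python3 - <<'E'
from h import *
np.set_printoptions(precision=4,suppress=True)
f=grab('wrist','w4.png')
s=sense();print(s['time'],s['eef_pos'],s['contact_force'],s['wrist_torque'])
for u,v in((320,170),(320,200),(250,215),(400,215),(240,243),(240,248),(400,243),(400,248)): print(u,v,wp(f,u,v))
E
```

```text
12.55 [ 0.5512 -0.0406 -0.0011] [-0.66   -9.3384  8.5868] [-1.7081  0.2472  0.0125]
320 170 [0.5555 0.0007 0.0076]
320 200 [ 0.5531 -0.0141  0.0261]
250 215 [ 0.511  -0.0146  0.0336]
400 215 [ 0.599  -0.0285  0.0339]
240 243 [ 0.5107 -0.0202  0.0625]
240 248 [ 0.5123 -0.0203  0.069 ]
400 243 [ 0.5915 -0.0327  0.0633]
400 248 [ 0.59   -0.0324  0.0695]
```

View pics/w4.png

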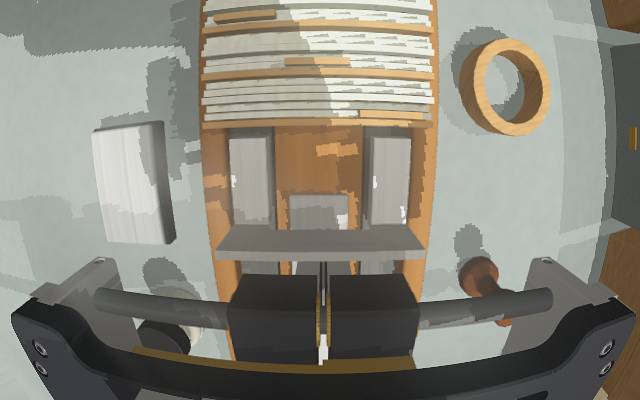

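The feet (ending near row 138) stop just short of the cards (row 127). The plate rear is at tray x ≈ 14 mm, so the stop origin is about 42 mm and wholly past. Next I back off with the bar still down, then release and lift.

Emit:
servo_tool([
  [255,[-0.003,0,0],0],
  [255,[-0.004,0,0],0],
  [255,[-0.004,0,0],0],
  [255,[-0.004,0,0],0],
  [255,[-0.003,0,0],0],
  [255,[0,0,0],0],
  [255,[0,0,0],0],
  [255,[0,0,-0.002],0],
])

```text
time: 13.35
eef_pos: [0.5482, -0.0517, -0.0004]
tcp_rot: [[0.154, 0.988, 0.005], [0.988, -0.154, 0.003], [0.004, 0.005, -1.0]]
contact_force: [0.7, 4.9, 6.9]
grip_width: 0.005
finger_force: 3.6
```

Emit:
servo_tool([
  [255,[0,0,-0.003],0],
  [255,[0,0,-0.004],0],
  [255,[0,0,-0.004],0],
  [255,[0,0,-0.005],0],
  [255,[0,0,-0.01],0],
  [255,[0,0,-0.02],0],
  [255,[0,0,-0.03],0],
  [255,[0,0,-0.03],0],
])

```text
time: 14.15
eef_pos: [0.5445, -0.0538, 0.1038]
tcp_rot: [[0.155, 0.988, -0.003], [0.988, -0.155, -0.0], [-0.001, -0.003, -1.0]]
contact_force: [0.2, 0.0, -0.3]
grip_width: 0.006
finger_force: 0.0
```

Emit:
servo_tool([
  [255,[-0.03,0,-0.03],0],
  [255,[-0.03,0,-0.03],0],
  [255,[-0.03,0,-0.02],0],
  [255,[-0.02,0,0],0],
  [255,[0,0,0],0],
  [255,[0,0,0],0],
  [255,[0,0,0],0],
  [255,[0,0,0],0],
])

```text
time: 14.95
eef_pos: [0.5286, -0.161, 0.1831]
tcp_rot: [[0.153, 0.988, -0.001], [0.988, -0.153, 0.001], [0.001, -0.002, -1.0]]
contact_force: [-0.5, -1.1, -0.7]
grip_width: 0.005
finger_force: 0.0
```

```bash
python3 - <<'E'
from h import *
s=sense();print(s['time'],s['eef_pos'],s['contact_force'])
f=grab('wrist','w5.png')
E
```

```text
14.95 [ 0.52857243 -0.16097921  0.1830625 ] [-0.46151634 -1.05782341 -0.67156543]
```

View pics/w5.png

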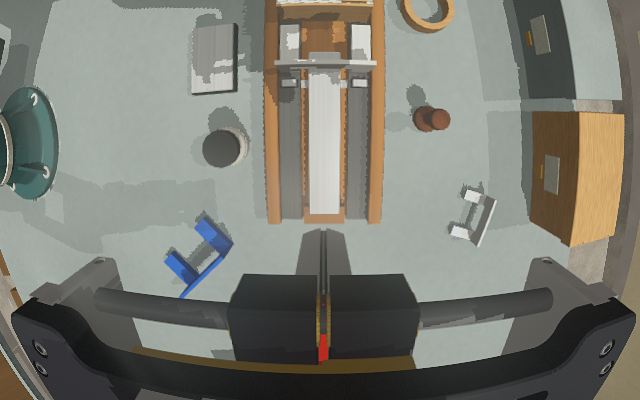

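The teeth at (290,82) and (359,83) stand behind the plate (row 64). I'll check their heights by depth, then hand in.

```bash
python3 - <<'E'
from h import *
np.set_printoptions(precision=4,suppress=True)
f=grab('wrist')
P=[wp(f,u,v) for u,v in((289,82),(359,83),(325,140),(290,120),(300,64))]
print(*P,sep='\n')
if P[0][2]>.026 and P[1][2]>.026 and P[2][2]>.035: print(finish_job())
E
```

```text
[ 0.5076 -0.0387  0.029 ]
[ 0.5871 -0.0521  0.0285]
[ 0.5381 -0.1119  0.0382]
[ 0.5007 -0.0829  0.0197]
[ 0.5253 -0.0274  0.0704]
the job is handed in; nothing more can be done
None
```

Job handed in at about 15 s: the card stop is wholly past the catch at tray x of about 42 mm, the bar and teeth are back up behind it (teeth measured at 29 mm), and the arm is clear with the other things untouched.

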